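# Snap a signal-lamp lens home with a press tool

## Robot

A 6-joint arm with a two-finger parallel gripper is mounted at the origin on a cart in front of the work surface, level with it; the furniture and walls round the work are solid. World frame = base frame: x ahead of the robot, y to its left, z up, the work surface at z = 0. Lengths are in m, angles in degrees, forces in N, time in s.
With the tool pointing down it reaches from about 0.375 to 0.9 m from the base axis. Payload 3.1 kg.
Tool frame: the origin (TCP) lies midway between the tips of the shut fingers; the grasp point (between the pads) lies 19 mm behind it; z points along the fingers, y is the line along which they close (so a half turn about z gives the same grasp; the last joint's range is limited). The gripper opens to 87 mm and grips with 3 to 60 N. Pads are 19 mm wide; open, the fingers measure 117 mm over their backs; the gripper's body (75 mm by 190 mm) begins 51 mm behind the grasp point.
Start: joints at [63.455, 30.224, 82.088, -0, 67.689, -10.227], TCP at [0.176, 0.6, 0.223] pointing down, gripper open.
Joint ranges: [-176.69, 176.69], [-43.24, 126.21], [12.49, 139.97], [-82, 262], [0, 151.66], [-163.58, 163.58]. Speed limits (degrees/s): [159.86, 159.86, 180, 180, 180, 180].

## Interface

Orientations are given as a 3x3 rotation matrix whose columns are the frame's x, y, z axes.
In Python, from rig import bot, viewer gives the robot as it stands (bot), with the cameras (viewer).
- The arm moves only by the tool jog_arm, called after "Emit:" by a JSON object that holds its "op" and its "data". Schema: {"type":"object","properties":{"deltas":{"type":"array","items":{"type":"array","items":{"type":"number"},"minItems":7,"maxItems":7},"minItems":1,"maxItems":20},"only":{"type":"string"},"quiet":{"type":"boolean"},"lines":{"type":"string"}},"required":["deltas"],"additionalProperties":false}. deltas is a list of rows, 1 to 20 of them, each of 7 numbers: dx, dy, dz in units of 50 mm, then a rotation vector rx, ry, rz in units of 2 degrees, then the opening from 0.0 (shut) to 1.0 (fully open); each row is the pose to reach, as a shift and turn from the pose commanded when the call began, along the tool's axes at that moment; what a row does not reach only later rows make up. A row lasts 1/10 s, in which the tool goes at most 0.05 m and 8.59 degrees, less where a joint would pass 70% of its speed; a pose out of reach is approached as far as the arm can. The fingers move at their own pace and stop on an object; the grip force is fixed at half the most. Time passes only in rows, so rows that do not move let the fingers close. The tool returns the time, the measured TCP pose, the force, the opening and the grip force at its end. only (a regular expression) keeps the lines of the reply that match it, lines (a string "A,B") keeps lines A to B, and quiet returns only ok. Input that does not fit is refused with a message, and nothing moves.
- bot.read_state(): the state, without advancing time (a new reading comes with each control period).
- viewer.capture(name): name is "side" or "top" or "wrist"; returns a dict with "color" (384x512x3 uint8, red, green, blue), "K" (3x3 intrinsics, pixels), "view" (4x4, takes a point from world to camera coordinates); the wrist camera has in their place "mount" (4x4, takes a point from camera to tool coordinates, whose origin is the TCP and whose axes are the flange's). Camera axes: x right, y up, looking along -z (the intrinsics and any distortion apply to the point x, -y, -z); pixel columns grow to the right and rows downward; lengths in m; the calibration is good to about 2 mm. A picture is of the moment at which its call begins: read the wrist's pose just before it. There is no depth.
- bot.hand_in(): hands the job in; it is judged then, once.
The state is a dict: "time_s": time; "joint_positions": joint angles; "qvel": joint speeds; "tau": joint torques, N m; "position": TCP position; "tcp_rot": TCP orientation; "force": force on the tool from outside, world axes, zero at the start; "moment": the same for the moment, N m; "opening": opening from 0.0 (shut) to 1.0 (fully open); "grasp_force": force on a finger pad.
Only numpy, scipy, OpenCV 4.12 (cv2) and the standard library are available. Lean on these libraries where they do the work, as an engineer would, in place of code of your own. Each camera call takes 0.05 s, during which the arm holds its last target. There are 200 camera calls.

## Task

The amber lens of the two-lamp signal box has only been started in its recess and stands proud. Take the blue press tool by its stem and press the lens straight down with the tool's foot until it snaps in, level with the top of the box, then stand the tool upright on the table again and let go. Keep the gripper off both lenses (only the soft foot of the tool may touch the amber one), do not press on the green lens, and leave the other things where they are.

Things in the scene. Friction and masses are not known exactly. Their poses are not given: they have to be found in the camera images.
- signal_box: Grey two-lamp signal box fixed to the table, 84 (x) by 150 (y) by 45 mm high; origin at the centre of its underside, z up. In its flat top two round recesses, 53 mm across, 17 mm deep, centred 36 mm either side of the middle along y; in each wall three sprung steel catches, evenly spaced, stick in about 4 mm. Two black cable glands stick out 17 mm at its +x side.
- recess_left (a point): Centre of the floor of the recess at the box's +y end, 28 mm above the table, 17 mm below the box top. A lens that is fully home has its underside on this floor and its top level with the box top, 45 mm above the table. The amber lens starts in either recess, the green one in the other.
- recess_right (a point): Centre of the floor of the recess at the box's -y end, 28 mm above the table, 17 mm below the box top.
- lens_amber: Amber lens, 17 mm high, 30 g: chamfered flange 50 mm across and 10 mm high, flat-topped drum 42 mm across above it. Origin at the centre of its underside, z up. It starts level on one recess's catches, its top about 12 mm above the box top. Pressed straight down it resists with some 10 to 13 N over the first 5 mm, then gives way, the catches hold it and it stops hard.
- lens_green: Green lens of the same shape, already snapped home in the other recess, top level with the box top. To be left alone.
- press_tool: Blue plastic press tool standing upright on the table, 76 mm high, about 120 g; origin at the centre of its underside, z up along its axis. Round foot 36 mm across from 0 to 14 mm with a black soft pad below, plain round stem 28 mm across from 14 to 63 mm (grip here; white rings at both ends), rounded head 32 mm across on top.
- contactor: Dark grey and white contactor block 74x45x81 mm, bystander; origin at the centre of its underside.
- breaker: White narrow circuit breaker with a black toggle, 18x82x81 mm, bystander; origin at the centre of its underside.
- button_head: Red push-button head with white collar standing on its thread, 30x30x37 mm, bystander; origin at the centre of its underside.

How it is judged (in metres and radians):
On the way:
1. the foot of the press tool presses on the amber lens (more than 3 N) (contact force between press_tool and lens_amber above 3 N), for 0.02 s.
At the end, for the whole second after the job is handed in: Both lenses are fully home in the recesses: underside within 2.5 mm of the recess floor, within 4 mm of the recess centre and level within 0.07 rad. The press tool stands upright (within 0.15 rad) on the table itself (underside within 5 mm of table height), released and at rest (((horizontal distance between lens_amber and recess_left below 0.004 m and z of lens_amber in the frame of recess_left below 0.0025 m) or (horizontal distance between lens_amber and recess_right below 0.004 m and z of lens_amber in the frame of recess_right below 0.0025 m)) and angle between each of lens_amber, lens_green's own z axis and vertical below 0.07 rad and ((horizontal distance between lens_green and recess_left below 0.004 m and z of lens_green in the frame of recess_left below 0.0025 m) or (horizontal distance between lens_green and recess_right below 0.004 m and z of lens_green in the frame of recess_right below 0.0025 m)) and angle between press_tool's own z axis and vertical below 0.15 rad and height (world z) of press_tool between -0.005 and 0.005 m and linear speed of press_tool below 0.02 m/s); the robot touches nothing.
It fails at once if the gripper or arm touches the amber lens (more than 1 N) (contact force between any of the fingers, the arm and lens_amber above 1 N).
It fails at once if the gripper, the arm or the press tool presses on the green lens (more than 1 N) (contact force between any of the fingers, the arm, press_tool and lens_green above 1 N).
It fails at once if a bystander (contactor, breaker, button head) is moved by more than 30 mm or knocked over (distance of any of contactor, breaker, button_head from where it was at the start of the episode above 0.03 m or angle between any of contactor, breaker, button_head's own z axis and vertical above 0.5 rad).
It also fails if it takes over 51 s, if anything falls off the work surface, if the arm or the gripper's body presses on something with over 40 N, if the wrist force passes 120 N, or if a joint passes its speed limit or range.

## Working session

There is one attempt and no reset: what is moved stays moved. The work goes in short steps, Python scripts to look and compute and a tool call to move; the robot and the scene stay as the last step left them, time stands still between calls to the robot, and variables do not carry over. Pictures are saved under pics/ and viewed, at most 10 in all, crops included, and the job is handed in when it is done.

```bash
mkdir -p pics; ls
```

Run:
```python
from rig import bot, viewer
import cv2,numpy as np,pickle
s=bot.read_state();print(s['time_s'],s['position'],s['tcp_rot'],s['force'],s['opening'])
d={}
for n in('side','top','wrist'):
    d[n]=viewer.capture(n);print(n,{k:np.round(v,4).tolist() for k,v in d[n].items() if k!='color'})
pickle.dump((s,d),open('c0.pkl','wb'))
cv2.imwrite('pics/a_top.png',d['top']['color'][...,::-1]);cv2.imwrite('pics/a_side.png',d['side']['color'][...,::-1])
```

```text
pics
rig.py
0.0 [0.17524886 0.59917619 0.22158604] [[-9.59713864e-01  2.80977488e-01 -9.74921269e-04]
 [ 2.80978889e-01  9.59712081e-01 -1.89343020e-03]
 [ 4.03632459e-04 -2.09108351e-03 -9.99997732e-01]] [ 0.05611394 -0.67722361 -0.34336962] 0.9976100647754008
side {'K': [[478.6194, 0.0, 258.3127], [0.0, 478.6194, 192.6827], [0.0, 0.0, 1.0]], 'view': [[-0.9904, -0.1381, -0.0013, 0.5909], [0.0517, -0.3792, 0.9239, 0.0112], [-0.128, 0.915, 0.3827, -1.0283], [0.0, 0.0, 0.0, 1.0]]}
top {'K': [[380.4721, 0.0, 259.0895], [0.0, 380.4721, 190.0616], [0.0, 0.0, 1.0]], 'view': [[-0.0237, -0.9997, 0.0039, 0.2833], [0.994, -0.0231, 0.1067, -0.5425], [-0.1066, 0.0064, 0.9943, -0.8575], [0.0, 0.0, 0.0, 1.0]]}
wrist {'K': [[271.8774, 0.0, 261.8796], [0.0, 271.8774, 186.7237], [0.0, 0.0, 1.0]], 'mount': [[-0.0009, 0.9631, 0.2692, 0.0734], [1.0, 0.0006, 0.0011, 0.0002], [0.0009, 0.2692, -0.9631, -0.1639], [0.0, 0.0, 0.0, 1.0]]}
```

View pics/a_top.png

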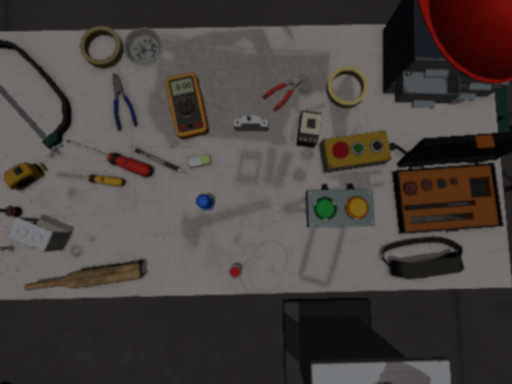

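View pics/a_side.png

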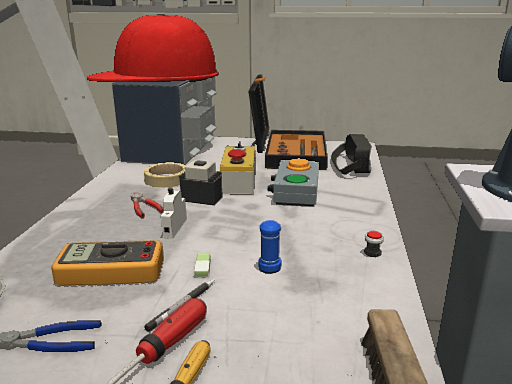

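The top view shows the blue tool at about (205,201), the box at (306–373,190–227), the green lens at (325,208) and the amber lens at (357,208). In the side view the tool spans (260–282, 221–272), and amber stands proud at (299,165).

Create h.py:
```python
import cv2,numpy as np
def blob(img,lo,hi,roi):
    h=cv2.cvtColor(img,cv2.COLOR_RGB2HSV);m=cv2.inRange(h,np.array(lo),np.array(hi))
    k=np.zeros_like(m);x0,x1,y0,y1=roi;k[y0:y1,x0:x1]=m[y0:y1,x0:x1]
    n,l,s,c=cv2.connectedComponentsWithStats(k)
    i=1+np.argmax(s[1:,4]);return c[i],s[i],(l==i)
def ray(c,uv,s=None):
    K=c['K'];d=np.array([(uv[0]-K[0,2])/K[0,0],-(uv[1]-K[1,2])/K[1,1],-1])
    if 'view' in c: T=np.linalg.inv(c['view'])
    else:
        W=np.eye(4);W[:3,:3]=s['tcp_rot'];W[:3,3]=s['position'];T=W@c['mount']
    return T[:3,3],T[:3,:3]@d
def onz(c,uv,z,s=None):
    o,d=ray(c,uv,s);return o+d*(z-o[2])/d[2]
def two(a,b):
    (o,d),(p,e)=a,b;t=np.linalg.lstsq(np.c_[d,-e],p-o,rcond=None)[0]
    return o+d*t[0],p+e*t[1]
```

Run:
```python
from h import *
import pickle
s,d=pickle.load(open('c0.pkl','rb'))
np.set_printoptions(precision=4,suppress=True)
for n,R in(('top',dict(tool=(190,222,185,220),gr=(306,340,190,228),am=(341,373,190,228))),('side',dict(tool=(250,290,210,285),gr=(275,320,170,190),am=(275,320,155,175)))):
    c=d[n];print(n,'cam',ray(c,(0,0))[0])
    for k,lo,hi,zz in(('tool',(100,90,30),(130,255,255),(0.038,.066,.076)),('gr',(45,90,40),(85,255,255),(.045,)),('am',(8,110,60),(30,255,255),(.057,))):
        b=blob(c['color'],lo,hi,R[k]);print(k,b[0],b[1],*[onz(c,b[0],z)[:3] for z in zz])
c=d['top']
for uv in((306,227),(373,227),(306,190),(373,190)):print(onz(c,uv,.045))
```

```text
top cam [0.4545 0.2762 0.9094]
tool [204.7064 201.7202] [196 194  18  16 218] [0.5239 0.3959 0.038 ] [0.5217 0.3921 0.066 ] [0.5209 0.3907 0.076 ]
gr [324.152  208.3275] [314 198  21  21 342] [0.502  0.1236 0.045 ]
am [356.3782 207.2124] [346 197  22  21 386] [0.5021 0.0533 0.057 ]
side cam [0.453  1.0267 0.3839]
tool [269.5492 246.4136] [259 220  22  53 914] [0.5234 0.404  0.038 ] [0.5177 0.4544 0.066 ] [0.5157 0.4724 0.076 ]
gr [295.9379 178.6621] [285 175  22   8 145] [0.5023 0.1341 0.045 ]
am [298.3697 164.479 ] [287 158  23  13 238] [0.501 0.082 0.057]
[0.4607 0.1665 0.045 ]
[0.4571 0.0147 0.045 ]
[0.5448 0.1634 0.045 ]
[0.5413 0.0101 0.045 ]
```

Units first: shifts go in units of 50 mm and turns go in units of 2 degrees. So -0.391 m is -7.82, -0.1 m is -2.

Emit:
{"op": "jog_arm", "data": {"deltas": [[-0.9, -0.24, 0, 0, 0, 0, 1], [-1.8, -0.48, 0, 0, 0, 0, 1], [-2.7, -0.72, 0, 0, 0, 0, 1], [-3.6, -0.96, 0, 0, 0, 0, 1], [-4.5, -1.2, 0, 0, 0, 0, 1], [-5.4, -1.4, 0, 0, 0, 0, 1], [-6.3, -1.6, 0.1, 0, 0, 0, 1], [-7.2, -1.8, 0.2, 0, 0, 0, 1], [-7.82, -2, 0.4, 0, 0, 0, 1], [-7.82, -2, 0.4, 0, 0, 0, 1], [-7.82, -2, 0.4, 0, 0, 0, 1], [-7.82, -2, 0.4, 0, 0, 0, 1]]}}

```text
time_s: 1.35
position: [0.5216, 0.3945, 0.2025]
tcp_rot: [[-0.96, 0.28, -0.001], [0.28, 0.96, 0.0], [0.001, -0.0, -1.0]]
force: [-0.2, -0.2, 0.8]
opening: 0.999
grasp_force: 0.0
```

Run:
```python
from rig import bot, viewer
import cv2
from h import *
np.set_printoptions(precision=4,suppress=True)
s=bot.read_state();c=viewer.capture('wrist');print(s['position'],s['tcp_rot'],s['force'])
b=blob(c['color'],(100,90,30),(130,255,255),(0,512,0,384));print(b[0],b[1],onz(c,b[0],.066,s))
cv2.imwrite('pics/b.png',c['color'][...,::-1])
```

```text
[0.5216 0.3945 0.2025] [[-0.9599  0.2803 -0.0011]
 [ 0.2803  0.9599  0.    ]
 [ 0.001  -0.0003 -1.    ]] [-0.1532 -0.2236  0.8014]
[263.6443 176.0292] [251 158  27  37 821] [0.52   0.3969 0.066 ]
```

View pics/b.png

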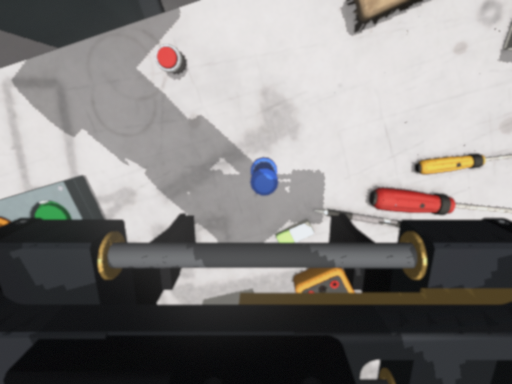

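Run:
```python
from rig import bot, viewer
from h import *
np.set_printoptions(precision=4,suppress=True)
s=bot.read_state();c=viewer.capture('wrist');R=s['tcp_rot']
_,b,m=blob(c['color'],(100,90,30),(130,255,255),(0,512,0,384))
x=R[:,0]
r=[np.where(m.any(1))[0][0],np.where(m.any(1))[0][-1]+1]; print(r)
for i in range(r[0],r[1],3):
  w=np.where(m[i])[0];print(i,w[0],w[-1])
u=264
for nm,v,z,o in(('foot near',r[0],.010,.018),('head far',r[1],.068,-.016)):
    p=onz(c,(u,v),z,s)-x*o;print(nm,p,'tool-frame off',R.T@(p-s['position']))
```

```text
[np.int64(158), np.int64(195)]
158 261 267
161 255 272
164 253 274
167 251 275
170 251 276
173 251 276
176 252 276
179 251 276
182 251 276
185 251 276
188 252 275
191 255 272
194 260 267
foot near [0.5267 0.3961 0.01  ] tool-frame off [-0.0048  0.0027  0.1927]
head far [0.5258 0.396  0.068 ] tool-frame off [-0.0039  0.0023  0.1347]
```

To row units: 0.0025 m is 0.05, 0.1755 m is 3.51.

Emit:
{"op": "jog_arm", "data": {"deltas": [[-0.084, 0.05, 0.8, 0, 0, 0, 1], [-0.084, 0.05, 1.6, 0, 0, 0, 1], [-0.084, 0.05, 2.2, 0, 0, 0, 1], [-0.084, 0.05, 2.8, 0, 0, 0, 1], [-0.084, 0.05, 3.2, 0, 0, 0, 1], [-0.084, 0.05, 3.51, 0, 0, 0, 1], [-0.084, 0.05, 3.51, 0, 0, 0, 1], [-0.084, 0.05, 3.51, 0, 0, 0, 0.5], [-0.084, 0.05, 3.51, 0, 0, 0, 0], [-0.084, 0.05, 3.51, 0, 0, 0, 0], [-0.084, 0.05, 3.51, 0, 0, 0, 0], [-0.084, 0.05, 3.51, 0, 0, 0, 0], [-0.084, 0.05, 3.51, 0, 0, 0, 0], [-0.084, 0.05, 3.51, 0, 0, 0, 0], [-0.084, 0.05, 3.51, 0, 0, 0, 0]]}}

```text
time_s: 2.95
position: [0.5275, 0.3951, 0.027]
tcp_rot: [[-0.96, 0.281, -0.0], [0.281, 0.96, -0.0], [0.0, -0.0, -1.0]]
force: [0.4, -0.4, 0.7]
opening: 0.356
grasp_force: 5.9
```

Emit:
{"op": "jog_arm", "data": {"deltas": [[0, 0, 0, 0, 0, 0, 0], [0, 0, 0, 0, 0, 0, 0], [0, 0, 0, 0, 0, 0, 0], [0, 0, 0, 0, 0, 0, 0], [0, 0, 0, 0, 0, 0, 0]]}}

```text
time_s: 3.45
position: [0.5274, 0.3951, 0.027]
tcp_rot: [[-0.96, 0.281, -0.0], [0.281, 0.96, -0.0], [0.0, -0.0, -1.0]]
force: [0.8, -1.1, -0.1]
opening: 0.347
grasp_force: 30.0
```

Emit:
{"op": "jog_arm", "data": {"deltas": [[0, 0, -0.4, 0, 0, 0, 0], [0, 0, -1.2, 0, 0, 0, 0], [0, 0, -2, 0, 0, 0, 0], [0, 0, -2.6, 0, 0, 0, 0], [0, 0, -2.6, 0, 0, 0, 0], [0, 0, -2.6, 0, 0, 0, 0]]}}

```text
time_s: 4.05
position: [0.5272, 0.3952, 0.1571]
tcp_rot: [[-0.96, 0.281, 0.0], [0.281, 0.96, 0.0], [-0.0, 0.0, -1.0]]
force: [-0.3, -0.5, -1.1]
opening: 0.343
grasp_force: 30.0
```

Run:
```python
from rig import bot, viewer
import cv2
from h import *
s=bot.read_state();c=viewer.capture('side')
cv2.imwrite('pics/c.png',cv2.resize(c['color'][130:290,180:380,::-1],None,fx=3,fy=3,interpolation=2))
```

```text
(no output)
```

View pics/c.png

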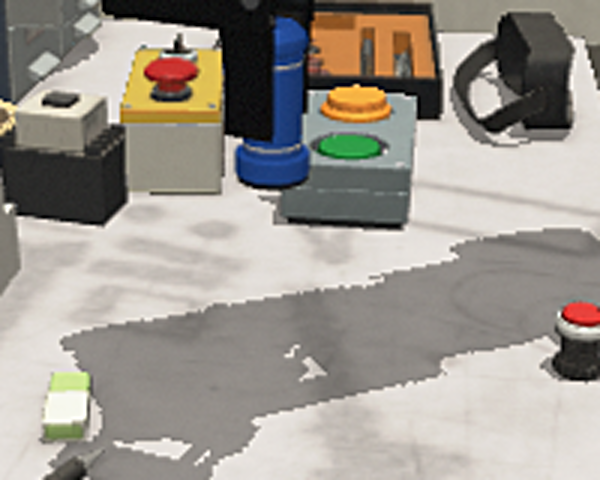

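The side crop shows the tool held upright with its foot at about (272,165) in the crop. The amber lens at (355,103) is proud and the green lens at (348,146) is flush.

Emit:
{"op": "jog_arm", "data": {"deltas": [[-0.26, -0.6, 0, 0, 0, 0, 0], [-0.6, -1.4, 0, 0, 0, 0, 0], [-1, -2.2, 0, 0, 0, 0, 0], [-1.34, -3, 0, 0, 0, 0, 0], [-1.7, -3.8, 0, 0, 0, 0, 0], [-1.94, -4.4, 0, 0, 0, 0, 0], [-2.06, -4.7, 0, 0, 0, 0, 0], [-2.06, -4.7, 0, 0, 0, 0, 0], [-2.06, -4.7, 0, 0, 0, 0, 0], [-2.06, -4.7, 0, 0, 0, 0, 0]]}}

```text
time_s: 5.1
position: [0.5597, 0.1422, 0.1565]
tcp_rot: [[-0.96, 0.28, -0.001], [0.28, 0.96, 0.001], [0.001, 0.0, -1.0]]
force: [-0.0, -0.7, -1.6]
opening: 0.345
grasp_force: 30.0
```

Run:
```python
from rig import bot, viewer
import cv2
from h import *
s=bot.read_state();c=viewer.capture('wrist');cv2.imwrite('pics/d.png',c['color'][...,::-1])
import pickle;t=viewer.capture('side');pickle.dump((s,c,t),open('c1.pkl','wb'))
```

```text
(no output)
```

View pics/d.png

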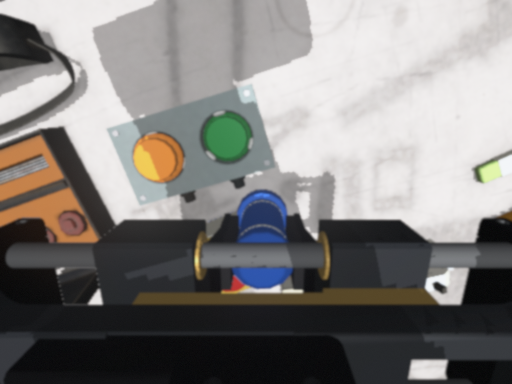

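The wrist view shows amber at (158,157), green at (227,136), the held tool's foot at about (262,215), and box screws at (115,132) and (272,163).

Run:
```python
from h import *
import pickle
np.set_printoptions(precision=4,suppress=True)
s,c,t=pickle.load(open('c1.pkl','rb'));R=s['tcp_rot'];p=s['position']
def hull(b):
    k=cv2.findContours(b[2].astype(np.uint8),0,1)[0][0];return cv2.fitEllipse(cv2.convexHull(k))
g=blob(c['color'],(45,90,40),(85,255,255),(190,265,100,170));a=blob(c['color'],(8,110,60),(30,255,255),(120,200,120,190))
G=onz(c,hull(g)[0],.045,s);print('g',hull(g),G)
print('a',hull(a));
for z in(.052,.057):print(onz(c,hull(a)[0],z,s))
A=onz(c,hull(a)[0],.055,s)
for d in(G,A):print('tool frame',R.T@(d-p))
u=(G-A)[:2];print('dist',np.hypot(*u),'yaw',np.degrees(np.arctan2(-u[0],u[1])),'recess',G[:2]-u/np.hypot(*u)*.072)
# tool foot
f=blob(c['color'],(100,90,30),(130,255,255),(225,300,180,300));m=f[2]
for i in range(f[1][1],f[1][1]+60,4):
  w=np.where(m[i])[0];print(i,w[0],w[-1]+1,end='; ')
print()
v0=f[1][1]
for zz in(.014,.02,.025):
  q=onz(c,(261.8,v0),p[2]-zz,s);print(zz,R.T@(q-p)-[.018,0,0])
# side view foot & lens
f=blob(t['color'],(100,90,30),(130,255,255),(200,330,90,280));print('side tool',f[0],f[1])
for i in range(f[1][1],f[1][1]+f[1][3],4):
  w=np.where(f[2][i])[0];print(i,w[0],w[-1]+1,end='; ')
```

```text
g ((226.95394897460938, 136.1395721435547), (46.832759857177734, 49.173885345458984), 146.7722930908203) [0.5028 0.1224 0.045 ]
a ((158.20175170898438, 157.18154907226562), (47.375709533691406, 51.68809509277344), 124.7392578125)
[0.5029 0.0513 0.052 ]
[0.5026 0.0533 0.057 ]
tool frame [ 0.049  -0.035   0.1115]
tool frame [ 0.0295 -0.1021  0.1015]
dist 0.06989221149176476 yaw -0.026006792034026643 recess [0.5027 0.0504]
190 260 264; 194 249 276; 198 244 280; 202 241 283; 206 239 285; 210 238 287; 214 237 287; 218 238 287; 222 238 287; 226 238 287; 230 238 286; 234 238 287; 238 237 287; 242 236 288; Traceback (most recent call last):
  File "<stdin>", line 17, in <module>
IndexError: index 0 is out of bounds for axis 0 with size 0
```

Run:
```python
from h import *
import pickle
np.set_printoptions(precision=4,suppress=True)
s,c,t=pickle.load(open('c1.pkl','rb'));R=s['tcp_rot'];p=s['position']
for zz in(.014,.02,.025):
  q=onz(c,(262,190),p[2]-zz,s);print(zz,R.T@(q-p)-[.018,0,0])
f=blob(t['color'],(100,90,30),(130,255,255),(200,330,60,280));print('side tool',f[0],f[1])
for i in range(f[1][1],f[1][1]+f[1][3],3):
  w=np.where(f[2][i])[0]
  if len(w):print(i,w[0],w[-1]+1,end='; ')
# side: for candidate tool-frame offset, projected foot centre column
def proj(c,P):
  q=c['view']@np.r_[P,1];k=c['K']@[q[0],-q[1],-q[2]];return k[:2]/k[2]
for dx in(-.004,-.002,0,.002,.004):
  print(dx,proj(t,p+R@[dx,0,.019]),proj(t,p+R@[dx,0,-.044]))
b=blob(t['color'],(8,110,60),(30,255,255),(275,320,155,175));print(b[1],proj(t,[.5025,.052,.057]),proj(t,[.5025,.1236,.045]))
```

```text
0.014 [0.0034 0.0001 0.014 ]
0.02 [0.0016 0.0001 0.02  ]
0.025 [0.0002 0.0001 0.025 ]
side tool [269.9659 128.1486] [259 111  20  30 323]
111 270 277; 114 269 277; 117 269 277; 120 269 277; 123 269 277; 126 269 276; 129 261 276; 132 259 278; 135 260 278; 138 261 277; -0.004 [265.1585 133.3748] [265.2643 100.6326]
-0.002 [266.1155 133.4869] [266.2472 100.7199]
0 [267.0741 133.5992] [267.2318 100.8074]
0.002 [268.0343 133.7116] [268.218 100.895]
0.004 [268.9961 133.8243] [269.2059 100.9828]
[287 158  23  13 237] [298.5309 159.8798] [296.1675 176.8205]
```

Emit:
{"op": "jog_arm", "data": {"deltas": [[0.18, -0.68, 0, 0, 0, 0, 0], [0.36, -1.36, 0, 0, 0, 0, 0], [0.5, -1.84, 0, 0, 0, 0, 0], [0.552, -2.052, 0, 0, 0, 0, 0], [0.552, -2.052, 0.6, 0, 0, 0, 0], [0.552, -2.052, 1, 0, 0, 0, 0], [0.552, -2.052, 1.2, 0, 0, 0, 0], [0.552, -2.052, 1.2, 0, 0, 0, 0], [0.552, -2.052, 1.2, 0, 0, 0, 0]]}}

```text
time_s: 6.1
position: [0.5057, 0.0505, 0.0974]
tcp_rot: [[-0.96, 0.28, 0.001], [0.28, 0.96, -0.0], [-0.001, 0.0, -1.0]]
force: [0.8, 0.0, -1.4]
opening: 0.342
grasp_force: 30.0
```

Run:
```python
from rig import bot, viewer
import cv2
from h import *
s=bot.read_state();c=viewer.capture('wrist');t=viewer.capture('side')
a=c['color'][80:280,150:370];b=t['color'][110:210,240:350]
im=np.hstack([cv2.resize(a,(440,400)),cv2.resize(b,(360,400)[:2])*1]);cv2.imwrite('pics/e.png',im[...,::-1])
f=blob(t['color'],(100,90,30),(130,255,255),(260,340,90,200));a=blob(t['color'],(8,110,60),(30,255,255),(275,320,150,175))
print(s['position'],s['force'],f[0],f[1],a[0],a[1])
for i in range(f[1][1],f[1][1]+f[1][3],2):
  w=np.where(f[2][i])[0];print(i,w[0],w[-1]+1,end='; ')
for i in range(a[1][1],a[1][1]+a[1][3],2):
  w=np.where(a[2][i])[0];print('A',i,w[0],w[-1]+1,end='; ')
```

```text
[0.50572092 0.05049912 0.09738655] [ 0.78212694  0.0067741  -1.44400342] [300.00840336 145.92016807] [291 130  16  27 238] [298.42259414 164.51882845] [287 158  24  13 239]
130 305 307; 132 300 307; 134 300 307; 136 300 306; 138 300 306; 140 300 306; 142 300 305; 144 300 305; 146 293 305; 148 292 295; 150 291 307; 152 291 307; 154 291 306; 156 294 305; A 158 298 300; A 160 290 308; A 162 289 309; A 164 288 309; A 166 287 311; A 168 288 310; A 170 294 306;
```

View pics/e.png

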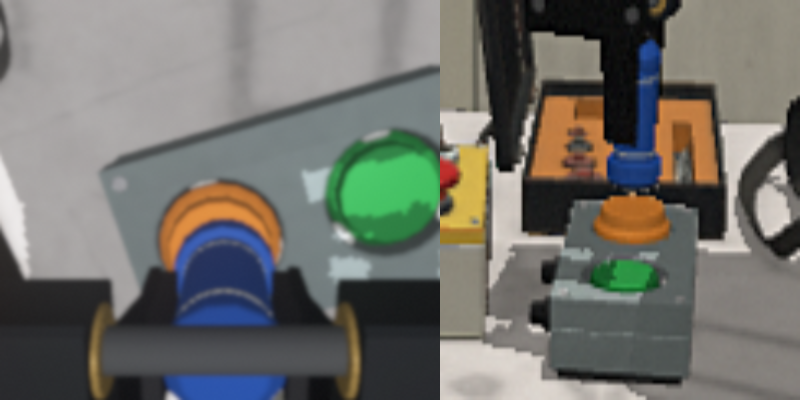

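Foot and lens line up: side view foot column 299 against drum 299, and wrist view crop columns 224 and 222. I'll press now.

To row units: 0.018 m is 0.36, 0.016 m is 0.32.

Emit:
{"op": "jog_arm", "data": {"deltas": [[0, 0, 0.16, 0, 0, 0, 0], [0, 0, 0.24, 0, 0, 0, 0], [0, 0, 0.28, 0, 0, 0, 0], [0, 0, 0.32, 0, 0, 0, 0], [0, 0, 0.36, 0, 0, 0, 0], [0, 0, 0.36, 0, 0, 0, 0]]}}

```text
time_s: 6.8
position: [0.5053, 0.0499, 0.0793]
tcp_rot: [[-0.96, 0.281, 0.001], [0.281, 0.96, -0.0], [-0.001, 0.0, -1.0]]
force: [-0.3, -0.4, 2.6]
opening: 0.342
grasp_force: 30.0
```

Emit:
{"op": "jog_arm", "data": {"deltas": [[0, 0, 0.04, 0, 0, 0, 0], [0, 0, 0.08, 0, 0, 0, 0], [0, 0, 0.12, 0, 0, 0, 0], [0, 0, 0.16, 0, 0, 0, 0], [0, 0, 0.16, 0, 0, 0, 0]]}}

```text
time_s: 7.3
position: [0.505, 0.05, 0.0719]
tcp_rot: [[-0.96, 0.281, 0.0], [0.281, 0.96, -0.0], [-0.0, -0.0, -1.0]]
force: [-1.1, -0.5, 9.8]
opening: 0.345
grasp_force: 30.0
```

Emit:
{"op": "jog_arm", "data": {"deltas": [[0, 0, 0.02, 0, 0, 0, 0], [0, 0, 0.04, 0, 0, 0, 0], [0, 0, 0.06, 0, 0, 0, 0], [0, 0, 0.06, 0, 0, 0, 0]]}}

```text
time_s: 7.7
position: [0.506, 0.0499, 0.0717]
tcp_rot: [[-0.96, 0.281, 0.004], [0.281, 0.96, -0.001], [-0.004, 0.0, -1.0]]
force: [-5.3, 0.0, 30.1]
opening: 0.347
grasp_force: 30.0
```

Run:
```python
from rig import bot, viewer
import cv2
from h import *
t=viewer.capture('side')
a=blob(t['color'],(8,110,60),(30,255,255),(275,320,150,180));print(a[0],a[1],bot.read_state()['force'])
cv2.imwrite('pics/f.png',cv2.resize(t['color'][110:210,240:350,::-1],None,fx=5,fy=5))
```

```text
[297.65306122 168.55102041] [289 165  20   6  49] [-5.87147195 -0.07742033 30.03687386]
```

View pics/f.png

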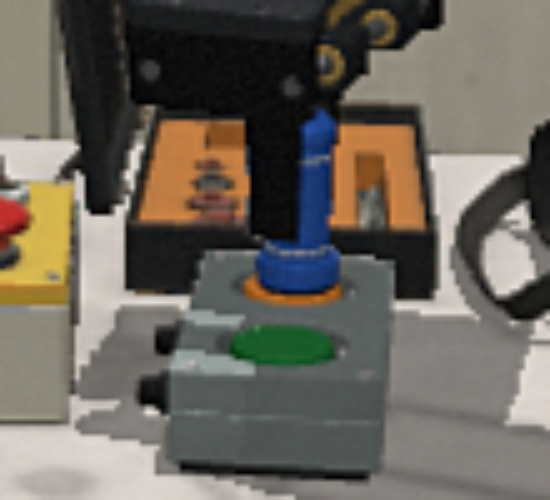

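The lens is pressed flush, with a hard stop at 30 N. I'll lift and carry the tool back.

Emit:
{"op": "jog_arm", "data": {"deltas": [[0, 0, -0.2, 0, 0, 0, 0], [0, 0, -0.8, 0, 0, 0, 0], [0, 0, -1.6, 0, 0, 0, 0], [0, 0, -1.8, 0, 0, 0, 0], [0.16, 0.7, -1.8, 0, 0, 0, 0], [0.36, 1.6, -1.8, 0, 0, 0, 0], [0.56, 2.5, -1.8, 0, 0, 0, 0], [0.76, 3.4, -1.8, 0, 0, 0, 0], [0.96, 4.3, -1.8, 0, 0, 0, 0], [1.16, 5.2, -1.8, 0, 0, 0, 0], [1.36, 6.1, -1.8, 0, 0, 0, 0], [1.48, 6.6, -1.8, 0, 0, 0, 0], [1.514, 6.748, -1.8, 0, 0, 0, 0], [1.514, 6.748, -1.8, 0, 0, 0, 0], [1.514, 6.748, -1.8, 0, 0, 0, 0]]}}

```text
time_s: 9.25
position: [0.5265, 0.3935, 0.157]
tcp_rot: [[-0.96, 0.281, -0.002], [0.281, 0.96, -0.002], [0.002, -0.003, -1.0]]
force: [-0.5, 0.3, -1.8]
opening: 0.342
grasp_force: 30.0
```

Run:
```python
from rig import bot, viewer
import cv2
from h import *
t=viewer.capture('side');w=viewer.capture('top');s=bot.read_state()
a=cv2.resize(t['color'][110:290,240:350],(366,600));b=cv2.resize(w['color'][170:240,300:380],(400,350))
im=np.zeros((600,766,3),np.uint8);im[:,:366]=a;im[:350,366:]=b;cv2.imwrite('pics/g.png',im[...,::-1])
for n,c,R in(('side',t,(275,320,150,180)),('top',w,(341,373,190,228))):
  q=blob(c['color'],(8,110,60),(30,255,255),R);print(n,q[0],q[1],onz(c,q[0],.045))
```

```text
side [298.34745763 167.02542373] [289 164  20   7 118] [0.50179476 0.0638504  0.045     ]
top [355.50833333 207.38333333] [345 197  22  21 360] [0.50243604 0.05211905 0.045     ]
```

View pics/g.png

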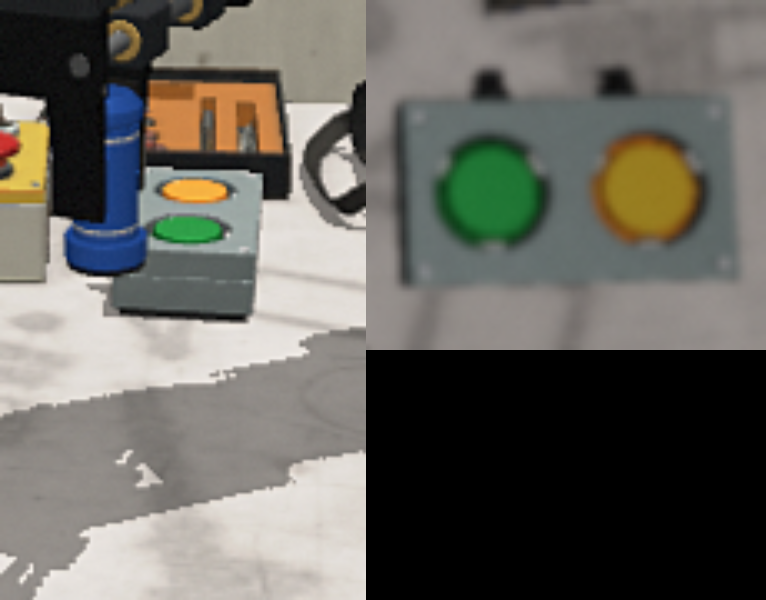

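Both lenses look level and centred: amber at (196,190) and green at (190,229) in the side crop. Amber's side row is 167.0 against about 167.1 predicted for flush. Now I'll set the tool down.

Emit:
{"op": "jog_arm", "data": {"deltas": [[0, 0, 0.6, 0, 0, 0, 0], [0, 0, 1.4, 0, 0, 0, 0], [0, 0, 2, 0, 0, 0, 0], [0, 0, 2.3, 0, 0, 0, 0], [0, 0, 2.44, 0, 0, 0, 0], [0, 0, 2.5, 0, 0, 0, 0], [0, 0, 2.54, 0, 0, 0, 0], [0, 0, 2.54, 0, 0, 0, 0]]}}

```text
time_s: 10.15
position: [0.528, 0.3955, 0.0323]
tcp_rot: [[-0.96, 0.281, 0.002], [0.281, 0.96, 0.001], [-0.002, 0.002, -1.0]]
force: [0.4, -0.2, -0.6]
opening: 0.344
grasp_force: 30.0
```

Emit:
{"op": "jog_arm", "data": {"deltas": [[0, 0, 0.02, 0, 0, 0, 0], [0, 0, 0.04, 0, 0, 0, 0], [0, 0, 0.06, 0, 0, 0, 0], [0, 0, 0.06, 0, 0, 0, 0]]}}

```text
time_s: 10.55
position: [0.527, 0.3951, 0.0281]
tcp_rot: [[-0.96, 0.281, -0.0], [0.281, 0.96, -0.0], [0.0, -0.0, -1.0]]
force: [0.2, -0.1, -1.8]
opening: 0.341
grasp_force: 30.0
```

To row units: 0.0015 m is 0.03, 0.001 m is 0.02.

Emit:
{"op": "jog_arm", "data": {"deltas": [[0, 0, 0.01, 0, 0, 0, 0], [0, 0, 0.02, 0, 0, 0, 0], [0, 0, 0.03, 0, 0, 0, 0], [0, 0, 0.03, 0, 0, 0, 0]]}}

```text
time_s: 10.95
position: [0.5272, 0.3952, 0.0271]
tcp_rot: [[-0.96, 0.281, 0.0], [0.281, 0.96, 0.0], [-0.0, 0.0, -1.0]]
force: [-1.3, -0.2, 2.8]
opening: 0.341
grasp_force: 30.0
```

The foot is now on the table, with the force rising. I'll open gently and then rise.

Emit:
{"op": "jog_arm", "data": {"deltas": [[0, 0, 0, 0, 0, 0, 0.4], [0, 0, 0, 0, 0, 0, 0.5], [0, 0, 0, 0, 0, 0, 0.7], [0, 0, 0, 0, 0, 0, 1], [0, 0, 0, 0, 0, 0, 1], [0, 0, 0, 0, 0, 0, 1], [0, 0, 0, 0, 0, 0, 1], [0, 0, 0, 0, 0, 0, 1], [0, 0, 0, 0, 0, 0, 1]]}}

```text
time_s: 11.85
position: [0.5271, 0.3951, 0.0265]
tcp_rot: [[-0.96, 0.281, -0.0], [0.281, 0.96, -0.0], [0.0, -0.0, -1.0]]
force: [0.4, -0.9, -1.0]
opening: 0.981
grasp_force: 0.0
```

Emit:
{"op": "jog_arm", "data": {"deltas": [[0, 0, -0.4, 0, 0, 0, 1], [0, 0, -1, 0, 0, 0, 1], [0, 0, -1.8, 0, 0, 0, 1], [0, 0, -2.6, 0, 0, 0, 1], [0, 0, -3.2, 0, 0, 0, 1], [0, 0, -3.4, 0, 0, 0, 1], [0, 0, -3.4, 0, 0, 0, 1], [0, 0, -3.4, 0, 0, 0, 1], [0, 0, -3.4, 0, 0, 0, 1]]}}

```text
time_s: 12.75
position: [0.5258, 0.3944, 0.194]
tcp_rot: [[-0.96, 0.281, -0.004], [0.281, 0.96, -0.002], [0.003, -0.003, -1.0]]
force: [0.3, 0.3, -0.5]
opening: 1.002
grasp_force: 0.0
```

Run:
```python
from rig import bot, viewer
import cv2
t=viewer.capture('side');cv2.imwrite('pics/i.png',cv2.resize(t['color'][130:290,180:380,::-1],None,fx=3,fy=3))
```

```text
(no output)
```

View pics/i.png

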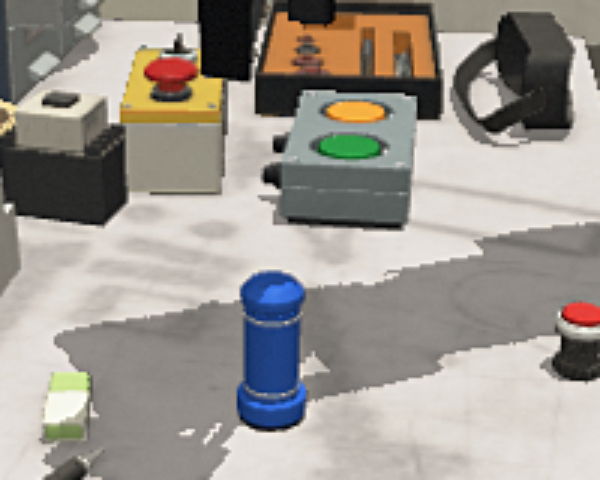

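The tool stands upright on the table at (272,350), both lenses are flush at (357,111) and (349,146), and the gripper is clear.

```bash
python3 -c "
from rig import bot, viewer
print(bot.hand_in())"
```

```text
the job is handed in; nothing more can be done
None
```

The amber lens is pressed home level with the box top, the press tool stands upright and released on the table, and the job was handed in at about 13 s; the hand-in printed no verdict.

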